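# Press the cork backs of a set of coasters in a trigger clamp

## Robot

A 6-joint arm with a two-finger parallel gripper is mounted at the origin on a cart in front of the work surface, level with it; the furniture and walls round the work are solid. World frame = base frame: x ahead of the robot, y to its left, z up, the work surface at z = 0. Lengths are in m, angles in rad, forces in N, time in s.
With the tool pointing down it reaches from about 0.375 to 0.975 m from the base axis. Payload 3.8 kg.
Tool frame: the origin (TCP) lies at the very end of the fingers, on their centre line; the grasp point (between the pads) lies 19 mm behind it (env.tcp_to_grasp is the distance from the TCP to the grasp point, in m); z points along the fingers, y is the direction in which the jaws open and shut (so a half turn about z gives the same grasp; the last joint's range is limited). The gripper opens to 85 mm and grips with 20 to 120 N. Pads are 22 mm wide; open, the fingers measure 114 mm over their backs; the gripper's body (76 mm by 85 mm) begins 54 mm behind the grasp point. The pads swing forward as they close: fully open they stand 13 mm farther back than shut.
Start: joints at [-1.236, 0.264, 1.604, -0, 1.274, -0.037], TCP at [0.245, -0.629, 0.231] pointing down, gripper open.
Joint ranges: [-2.63, 2.63], [-0.94, 2.18], [0.31, 2.57], [-1.31, 4.45], [0, 2.66], [-2.55, 2.55]. Speed limits (rad/s): [2.57, 2.57, 3.14, 3.14, 3.14, 3.14].

## Interface

Orientations are given as a 3x3 rotation matrix whose columns are the frame's x, y, z axes.
In Python, from plant import env, solver, cams, sign_off, monitor gives the robot as it stands. The module is installed in compiled form; this text tells all that it offers. Calls block until the motion is done:
- env.move_to(position, orientation): joint-space move of the TCP to a pose.
- env.line_to(position, attitude=None, vel=0.15, stop_force=None): straight line of the TCP; attitude=None keeps the orientation; vel is the mean speed in m/s. With stop_force (N) it stops when the force on the tool has changed by that much, and returns True; else False.
- env.move_joints(angles): joint-space move.
- env.command_gripper(opening, grip_force=None): finger opening in m; grip_force is the grip in N (None keeps the last); returns when the fingers have stopped.
- env.wait(seconds).
- solver.inverse_kinematics(position, orientation): joint angles nearest the present ones, or None.
- cams.grab_frame(name): name is "side" or "top"; returns a dict with "frame" (420x560x3 uint8, blue, green, red), "fx", "fy", "cx", "cy" (pixels), "T" (4x4, takes a point from camera to world coordinates). Camera axes: x right, y up, looking along -z (the intrinsics and any distortion apply to the point x, -y, -z); pixel columns grow to the right and rows downward; lengths in m; the calibration is good to about 2 mm. A picture is of the moment at which its call begins. There is no depth.
A pose or a line that the arm cannot do raises env.PlanningError and nothing moves.
- sign_off(): hands the job in, once; it reports no verdict.
Readings, each from a call of its own:
- monitor.current_time(): time.
- monitor.current_q(): joint angles.
- monitor.current_qvel(): joint speeds.
- monitor.current_tau(): joint torques, N m.
- monitor.current_tcp_pos(): TCP position.
- monitor.current_tool_rot(): TCP orientation.
- monitor.current_ft_force(): force on the tool from outside, world axes, zero at the start.
- monitor.current_moment(): the same for the moment, N m.
- monitor.current_finger_gap(): finger opening in m.
Only numpy, scipy, OpenCV 4.12 (cv2) and the standard library are available. Lean on these libraries where they do the work, as an engineer would, in place of code of your own. Each camera call takes 0.05 s, during which the arm holds its last target.

## Task

The tile coasters standing in the grooved wooden block have new self-adhesive cork backs that need pressing: draw every one up out of its groove and stand them all on edge on the clamp's rails between its jaws, run the jaw up to them and pump the trigger until the jaw's spring pad is firmly squeezed against them, and let go and leave them pressed for a good three seconds. After that press the release lever down, slide the jaw right back, and put the pressed coasters on edge into the dark wooden caddy. Do not let a coaster fall flat, and leave the bottle and the tape where they are.

Things in the scene. Friction and masses are not known exactly. Their poses are not given: they have to be found in the camera images.
- clamp: Bench-mounted trigger bar clamp (fixed): birch board 90 x 290 x 12 mm, grey head at one end, two aluminium bed rails, a toothed steel bar between them. Origin on the worktop, mid-width, below the fixed jaw's face; +y along the bar from the fixed jaw to the sliding jaw, z up. Work stands on the rails: top at z = 0.034, at x = +-0.019 to 0.043, y = 0 to 0.175
- fixed_jaw (a point): centre of the rubber face (68 x 47 mm) of the fixed jaw, looking to clamp +y; the top of both jaws is 25 mm above this point (85 mm over the worktop). Behind it the head is 75 mm high, and on the head stand the trigger (front) and the black grip (rear), up to 150 mm over the worktop. The bar's end slides out behind the head, up to 130 mm behind this face, as the jaw closes
- trigger_face (a point): middle of the front (+y) face of the aluminium trigger, where fingers pull it, 128 mm above the worktop, 45 mm behind the fixed jaw's face; moves with the trigger. The trigger is 18 mm wide (x), 12 mm thick (y), and ends 22 mm above this point
- grip_back (a point): middle of the rear (-y) face of the fixed black grip (20 mm wide, 18 mm thick in y), 95 mm behind the fixed jaw's face, 128 mm above the worktop. Trigger face and grip back are 50 mm apart at rest, 34 mm after a full pull; only the trigger moves, so centre parallel fingers 17 mm ahead of grip_back, or push the trigger alone towards the grip
- trigger (a joint): trigger hinge, rad: 0 at rest, 0.165 pulled right back towards the grip (16 mm at the face); springs back by itself; 4 to 8 N to pull, up to about 18 N when the jaw is tight. Each full pull draws the jaw in by one tooth (6 mm); a short pull does nothing; a pawl holds the jaw when the trigger goes back (it settles back 1 to 2 mm)
- jaw (a joint): travel of the sliding jaw along clamp -y, m: 0 fully back (pad 100 mm from the fixed jaw), 0.094 fully drawn in. Ratchet of 6 mm a tooth: it can always be moved in, but goes back only while the release lever is down, and needs 5 to 15 N by hand, more the faster; it stays where it is left
- jaw_fin (a point): point to hold on the upright fin behind the sliding jaw; the fin is 14 mm thick (clamp x), its top 16 mm above this point, and reaches 20 mm beyond it and 30 mm towards the jaw along y; 64 mm behind the unloaded pad's face; moves with the jaw
- pad_face (a point): centre of the face of the spring-backed rubber pad (68 x 48 mm, from 2.5 mm above the rails) of the sliding jaw, which presses on the work and shoves standing plates along the rails
- pad (a joint): how far the pad is pushed back into the sliding jaw against its springs, m: 0 not loaded, 0.014 bottomed; 1.6 N per mm. The work is firmly pressed from 0.004 on
- release (a joint): release lever, rad: 0 up (the ratchet holds), 0.28 pressed right down (the jaw is free); it stays where it is left. Takes about 8 to 12 N on release_top, and gives way suddenly when the jaw is under load
- release_top (a point): where to press the yellow release paddle from above (paddle 30 mm along y, 44 mm in x), on the clamp's +x side, 71 mm above the worktop; pressed fully it is 9 mm lower
- rack: grooved wooden drying block (fixed) 74 x 116 x 36 mm, origin under its centre; three grooves 15 mm wide along its x, 38 mm apart along its y, floor 10 mm above the worktop
- caddy_floor (a point): centre of the inner floor (8 mm above the worktop) of the loose dark wooden coaster caddy, 114 x 62 mm outside; inside 102 mm in x and 50 mm in y; the two long side walls are 84 mm long and 44 mm high above the floor, the end lips (at +-x) 18 mm. x along the coasters' width, y across the stack, z up
- glue_bottle: white plastic bottle, 43 x 58 x 146 mm, loose bystander; origin at its foot
- tape: roll of brown tape lying flat, 96 mm, 25 mm high, loose bystander; origin at its underside
- coaster_0_mid (a point): centre of coaster 0 (white tile with a cork back; 90 x 90 mm, 12 mm thick, 0.14 kg): x along its width, y through its thickness, z up its height; it stands on edge in a groove of the rack, its top 45 mm above this point. May be absent
- coaster_1_mid (a point): centre of coaster 1 (blue tile with a cork back; 90 x 90 mm, 12 mm thick, 0.14 kg): x along its width, y through its thickness, z up its height; it stands on edge in a groove of the rack, its top 45 mm above this point. May be absent
- coaster_2_mid (a point): centre of coaster 2 (terracotta tile with a cork back; 90 x 90 mm, 12 mm thick, 0.14 kg): x along its width, y through its thickness, z up its height; it stands on edge in a groove of the rack, its top 45 mm above this point. May be absent

How it is judged:
On the way, in this order (a step that is already met when the one before it is completed fails the run):
1. every coaster stands on edge on the rails between the jaws (x of coaster_0_mid in the frame of clamp between -0.03 and 0.03 m and y of coaster_0_mid in the frame of clamp between 0.002 and 0.1 m and z of coaster_0_mid in the frame of clamp between 0.068 and 0.09 m and angle between each of coaster_0_mid, coaster_1_mid, coaster_2_mid's own z axis and vertical below 0.4 rad and x of coaster_1_mid in the frame of clamp between -0.03 and 0.03 m and y of coaster_1_mid in the frame of clamp between 0.002 and 0.1 m and z of coaster_1_mid in the frame of clamp between 0.068 and 0.09 m and x of coaster_2_mid in the frame of clamp between -0.03 and 0.03 m and y of coaster_2_mid in the frame of clamp between 0.002 and 0.1 m and z of coaster_2_mid in the frame of clamp between 0.068 and 0.09 m), for 0.2 s.
2. the stack is clamped: pad pushed in 4 mm or more with the trigger let go, for 2 s (value of joint pad above 0.004 m and value of joint trigger below 0.06 rad and x of coaster_0_mid in the frame of clamp between -0.03 and 0.03 m and y of coaster_0_mid in the frame of clamp between 0.002 and 0.05 m and z of coaster_0_mid in the frame of clamp between 0.068 and 0.09 m and angle between each of coaster_0_mid, coaster_1_mid, coaster_2_mid's own z axis and vertical below 0.4 rad and x of coaster_1_mid in the frame of clamp between -0.03 and 0.03 m and y of coaster_1_mid in the frame of clamp between 0.002 and 0.05 m and z of coaster_1_mid in the frame of clamp between 0.068 and 0.09 m and x of coaster_2_mid in the frame of clamp between -0.03 and 0.03 m and y of coaster_2_mid in the frame of clamp between 0.002 and 0.05 m and z of coaster_2_mid in the frame of clamp between 0.068 and 0.09 m), for 2 s.
3. the jaw is slid right back (value of joint jaw below 0.015 m), for 0.2 s.
At the end, for the whole second after the job is handed in: Every coaster present stands on edge in the caddy (its centre within 16 mm of the caddy's middle along x and 30 mm along y, between 30 and 56 mm above the floor, leaning less than 43 degrees), at rest; the caddy stands level on the worktop; the sliding jaw is back (joint under 20 mm) (value of joint jaw below 0.02 m and angle between caddy_floor's own z axis and vertical below 0.1 rad and height (world z) of caddy_floor below 0.02 m and linear speed of each of caddy, coaster_0, coaster_1, coaster_2 below 0.03 m/s and x of coaster_0_mid in the frame of caddy_floor between -0.016 and 0.016 m and y of coaster_0_mid in the frame of caddy_floor between -0.03 and 0.03 m and z of coaster_0_mid in the frame of caddy_floor between 0.03 and 0.056 m and angle between each of coaster_0_mid, coaster_1_mid, coaster_2_mid's own z axis and vertical below 0.75 rad and x of coaster_1_mid in the frame of caddy_floor between -0.016 and 0.016 m and y of coaster_1_mid in the frame of caddy_floor between -0.03 and 0.03 m and z of coaster_1_mid in the frame of caddy_floor between 0.03 and 0.056 m and x of coaster_2_mid in the frame of caddy_floor between -0.016 and 0.016 m and y of coaster_2_mid in the frame of caddy_floor between -0.03 and 0.03 m and z of coaster_2_mid in the frame of caddy_floor between 0.03 and 0.056 m); the robot touches nothing.
It fails at once if a coaster falls flat (tilts more than 70 degrees) (angle between any of coaster_0_mid, coaster_1_mid, coaster_2_mid's own z axis and vertical above 1.22 rad).
It fails at once if the white bottle or the tape roll is moved more than 30 mm (distance of any of glue_bottle, tape from where it was at the start of the episode above 0.03 m).
Of coaster_0, coaster_1, coaster_2 only 2 to 3 are there at a start; the rules pass over those that are not, and their reading is None.
At some moment in a run one of caddy may be knocked a few centimetres aside while the robot is not near it.
It also fails if it takes over 210 s, if anything falls off the work surface, if the arm or the gripper's body presses on something with over 40 N, if the wrist force passes 120 N, or if a joint passes its speed limit or range.

## Working session

There is one attempt and no reset: what is moved stays moved. The work goes in short steps, each a Python script; the robot and the scene stay as the last script left them, time stands still between calls to the robot, and variables do not carry over. Pictures are saved under pics/ and viewed, and the job is handed in when it is done.

```bash
ls; mkdir -p pics; python3 - <<'E'
from plant import env, solver, cams, sign_off, monitor
import cv2,numpy as np
for n in("side","top"):
    d=cams.grab_frame(n); cv2.imwrite(f"pics/{n}0.png",d["frame"]); print(n,d["fx"],d["fy"],d["cx"],d["cy"],[k for k in d if k!="frame"]); print(np.round(d["T"],4))
print(monitor.current_time(),monitor.current_tcp_pos(),monitor.current_tool_rot(),env.tcp_to_grasp)
E
```

```text
pics
side 442.35499124021317 442.35499124021317 287.5166345503008 205.24077955157497 ['fx', 'fy', 'cx', 'cy', 'T']
[[ 0.998   0.0391 -0.0499  0.4562]
 [-0.0633  0.5668 -0.8214 -0.591 ]
 [-0.0039  0.8229  0.5682  0.5883]
 [ 0.      0.      0.      1.    ]]
top 382.352902894852 382.352902894852 288.24230007487364 208.29574490999545 ['fx', 'fy', 'cx', 'cy', 'T']
[[-0.0272  0.9859 -0.1652  0.3732]
 [-0.9996 -0.0274  0.0015  0.1301]
 [-0.0031  0.1652  0.9863  0.9252]
 [ 0.      0.      0.      1.    ]]
0.1 [ 0.24497591 -0.6282341   0.2300582 ] [[ 9.31679217e-01  3.63281340e-01 -7.10067037e-04]
 [ 3.63282030e-01 -9.31677112e-01  1.98141401e-03]
 [ 5.82575300e-05 -2.10399684e-03 -9.99997785e-01]] 0.0187
```

View pics/side0.png

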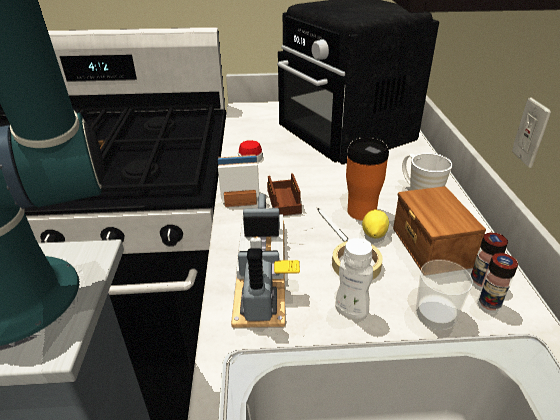

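View pics/top0.png

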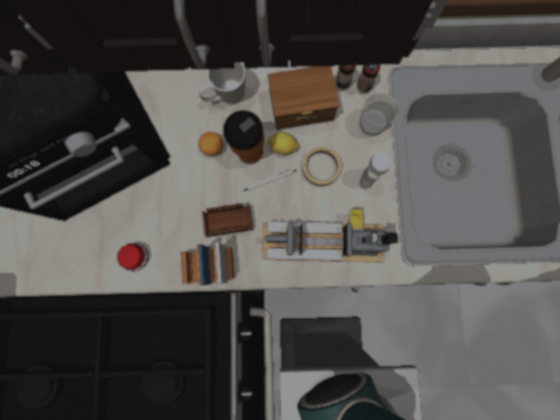

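```bash
cat > h.py <<'E'
from plant import env, solver, cams, sign_off, monitor
import cv2,numpy as np
def grab(n): return cams.grab_frame(n)
def proj(d,P):
    P=np.atleast_2d(P).astype(float); T=np.array(d["T"]); c=(P-T[:3,3])@T[:3,:3]
    return np.c_[d["cx"]+d["fx"]*c[:,0]/-c[:,2], d["cy"]-d["fy"]*c[:,1]/-c[:,2]]
def unp(d,uv,z):
    uv=np.atleast_2d(uv).astype(float);T=np.array(d["T"])
    r=np.c_[(uv[:,0]-d["cx"])/d["fx"],-(uv[:,1]-d["cy"])/d["fy"],-np.ones(len(uv))]@T[:3,:3].T
    s=(z-T[2,3])/r[:,2]; return T[:3,3]+r*s[:,None]
def zoom(d,name,x0,y0,x1,y1,k):
    cv2.imwrite(name,cv2.resize(d["frame"][y0:y1,x0:x1],None,fx=k,fy=k,interpolation=cv2.INTER_CUBIC))
E
python3 - <<'E'
from h import *
t=grab("top");s=grab("side")
f=t.copy();f["frame"]=cv2.convertScaleAbs(t["frame"],alpha=1.5)
zoom(f,"pics/t1.png",170,195,270,295,6); zoom(f,"pics/t2.png",255,185,405,275,5)
zoom(s,"pics/s1.png",205,130,315,220,6); zoom(s,"pics/s2.png",220,185,320,335,4)
E
```

```text
(no output)
```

View pics/t1.png

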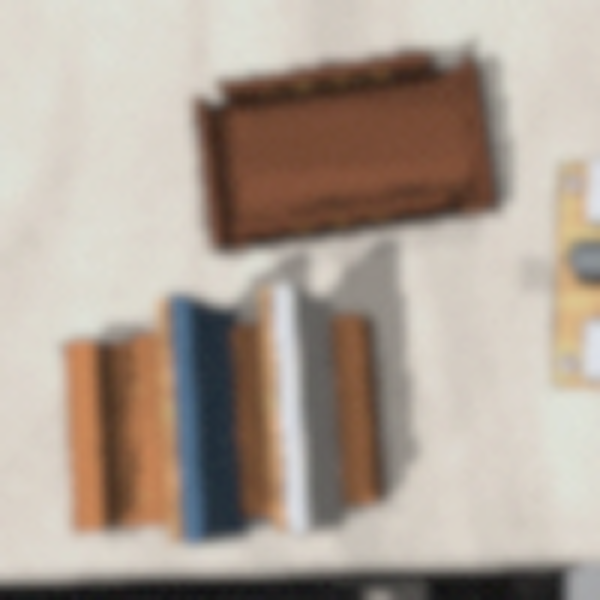

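View pics/t2.png

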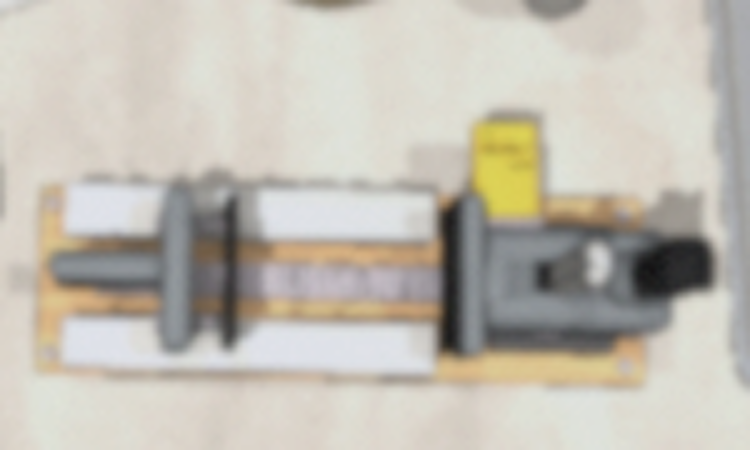

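View pics/s1.png

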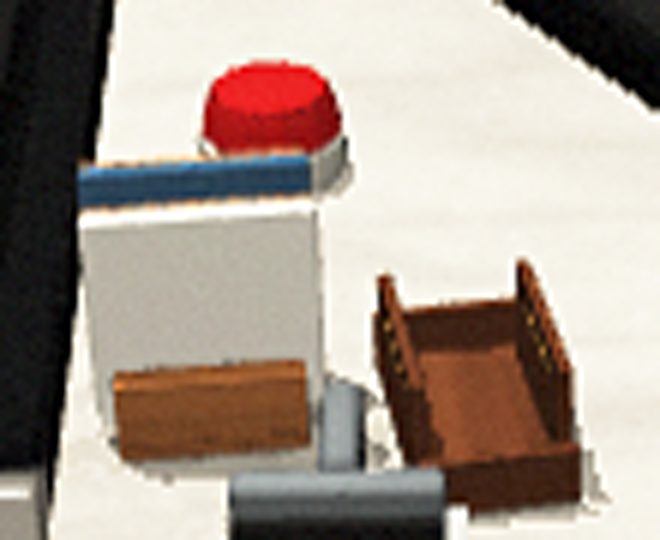

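View pics/s2.png

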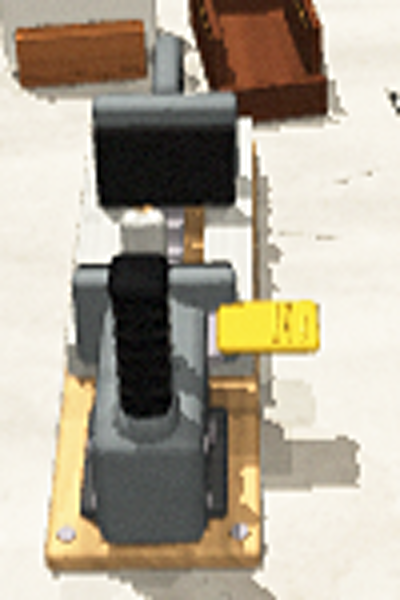

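```bash
python3 - <<'E'
from h import *
t=grab("top");s=grab("side")
def P(d,pts,z,o,k): return np.round(unp(d,(np.array(pts,float)+.5)/k-.5+np.array(o),z),4)[:,:2]
print("board",P(t,[(42,186),(38,370),(641,385),(645,197)],.012,(255,185),5))
print("rails front end corners",P(t,[(66,184),(62,362),(435,374),(438,192)],.034,(255,185),5))
print("fixed jaw face top",P(t,[(445,205),(445,350)],.085,(255,185),5))
print("jaw bar top",P(t,[(160,348),(162,187),(190,348)],.085,(255,185),5))
print("pad top",P(t,[(225,197),(225,347),(238,197),(236,347)],.0845,(255,185),5))
print("rel",P(t,[(472,122),(540,122),(472,217),(540,217)],.071,(255,185),5))
print("side board",P(s,[(46,570),(262,570),(250,145)],.012,(220,185),4))
print("side jaw top front",P(s,[(93,118),(236,118)],.085,(220,185),4))
# coasters tops z=.1
print("blue top",P(t,[(167,295),(190,297),(207,537),(183,537)],.1,(170,195),6))
print("white top",P(t,[(262,288),(294,285),(310,528),(282,528)],.1,(170,195),6))
print("white top side",P(s,[(80,225),(318,210)],.1,(205,130),6))
print("blue top side",P(s,[(80,207),(310,190),(310,155),(80,168)],.1,(205,130),6))
print("rack bottom",P(t,[(68,345),(75,528),(381,498),(370,316)],.036,(170,195),6))
print("caddy lips z.026",P(t,[(198,97),(213,247),(495,208),(472,42)],.026,(170,195),6))
print("caddy walls z.052",P(t,[(220,85),(435,55)],.052,(170,195),6))
print("caddy side bottom",P(s,[(443,508),(580,497)],0,(205,130),6))
print("caddy side frontlip",P(s,[(443,468),(580,450)],.026,(205,130),6))
print("caddy side wall tops",P(s,[(520,260),(573,365),(380,275),(425,387)],.052,(205,130),6))
E
```

```text
board [[ 0.4949  0.1904]
 [ 0.4071  0.1937]
 [ 0.3923 -0.0913]
 [ 0.4816 -0.0993]]
rails front end corners [[0.4926 0.1776]
 [0.4096 0.181 ]
 [0.3994 0.0088]
 [0.484  0.0031]]
fixed jaw face top [[0.4718 0.0076]
 [0.4082 0.0108]]
jaw bar top [[0.4125 0.1352]
 [0.4833 0.1324]
 [0.4121 0.1221]]
pad top [[0.4781 0.1046]
 [0.4121 0.1068]
 [0.478  0.0989]
 [0.412  0.1019]]
rel [[ 0.5109 -0.0086]
 [ 0.51   -0.0394]
 [ 0.4677 -0.0063]
 [ 0.4669 -0.0368]]
side board [[ 0.3923 -0.1026]
 [ 0.4806 -0.1085]
 [ 0.4912  0.183 ]]
side jaw top front [[0.4117 0.1122]
 [0.4812 0.1074]]
blue top [[0.4394 0.3267]
 [0.4385 0.3184]
 [0.3536 0.3116]
 [0.3538 0.32  ]]
white top [[0.441  0.2926]
 [0.4417 0.2811]
 [0.3558 0.2752]
 [0.356  0.2851]]
white top side [[0.3541 0.2745]
 [0.4422 0.2797]]
blue top side [[0.3532 0.2882]
 [0.4393 0.2953]
 [0.4395 0.3232]
 [0.3512 0.3189]]
rack bottom [[0.4263 0.38  ]
 [0.3568 0.376 ]
 [0.3649 0.2594]
 [0.4343 0.2634]]
caddy lips z.026 [[0.5236 0.333 ]
 [0.4637 0.3265]
 [0.476  0.2155]
 [0.5428 0.2239]]
caddy walls z.052 [[0.5237 0.3187]
 [0.5332 0.2356]]
caddy side bottom [[0.4849 0.2249]
 [0.5373 0.2285]]
caddy side frontlip [[0.4848 0.2141]
 [0.5364 0.2223]]
caddy side wall tops [[0.5207 0.3192]
 [0.5351 0.2407]
 [0.4649 0.3114]
 [0.4793 0.2295]]
```

```bash
cat >> h.py <<'E'
CO=np.array([.441,.008]);CY=-.05
def rotz(a): return np.array([[np.cos(a),-np.sin(a)],[np.sin(a),np.cos(a)]])
def clamp(x,y,z): 
    p=CO+rotz(CY)@np.array([x,y]); return np.array([p[0],p[1],z])
def R(yaw):
    """tool down, jaw direction = y axis of a frame with this yaw (half-turn chosen for joint 6)"""
    best=None
    for s in(1,-1):
        y=s*np.array([-np.sin(yaw),np.cos(yaw),0]);z=np.array([0,0,-1.]);M=np.c_[np.cross(y,z),y,z]
        q=solver.inverse_kinematics(np.array([.44,.15,.3]),M)
        if q is None: continue
        c=abs(q[5])
        if best is None or c<best[0]: best=(c,M)
    return best[1]
def st(msg=""):
    print(msg,"t",round(monitor.current_time(),2),"tcp",np.round(monitor.current_tcp_pos(),4),"F",np.round(monitor.current_ft_force(),1),"gap",round(monitor.current_finger_gap(),4))
E
python3 - <<'E'
from h import *
Rr=R(.065)
p=np.array([.398,.2828])
print(solver.inverse_kinematics([*p,.25],Rr),solver.inverse_kinematics([*p,.07],Rr))
env.command_gripper(.026,grip_force=40)
env.move_to([*p,.25],Rr); st()
env.line_to([*p,.115]); 
d=grab("side");cv2.imwrite("pics/s3.png",d["frame"][60:260,140:360].repeat(3,0).repeat(3,1))
d=grab("top");cv2.imwrite("pics/t3.png",d["frame"][180:300,150:290].repeat(4,0).repeat(4,1));st()
E
```

```text
[ 5.66751824e-01 -1.06785709e-01  1.96746374e+00 -4.44089210e-16
  1.28091462e+00 -1.06904450e+00] [ 5.66751824e-01  7.50518330e-02  2.14771894e+00 -4.44089210e-16
  9.18821876e-01 -1.06904450e+00]
 t 4.13 tcp [0.3984 0.2824 0.25  ] F [ 0.6  0.5 -0.6] gap 0.0261
 t 5.28 tcp [0.399  0.2834 0.1163] F [1.1 0.8 0.7] gap 0.0261
```

View pics/s3.png

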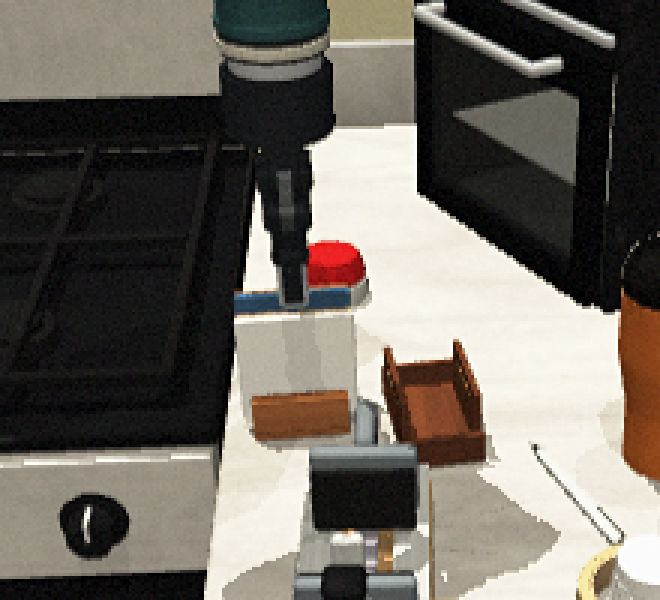

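View pics/t3.png

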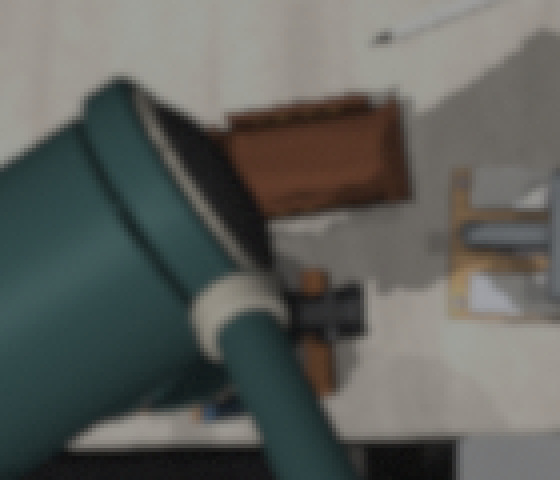

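Side view: the front finger tip (≈ px 238,162) hangs centred over the white coaster's top edge. I'll descend and grasp.

```bash
python3 - <<'E'
from h import *
p=np.array([.398,.2828])
if env.line_to([*p,.070],vel=.06,stop_force=8): st("hit")
else:
    st("down"); env.command_gripper(.0,grip_force=50); env.wait(.2); st("grip")
    env.line_to([*p,.23],vel=.1); st("up")
    d=grab("side");cv2.imwrite("pics/s4.png",d["frame"][30:230,140:360].repeat(3,0).repeat(3,1))
E
```

```text
down t 6.18 tcp [0.3982 0.283  0.0702] F [0.5 0.  0.9] gap 0.0259
grip t 6.65 tcp [0.3985 0.2831 0.0706] F [-0.5  1.   3.1] gap 0.0116
up t 8.4 tcp [0.3976 0.2825 0.2292] F [ 0.4 -0.1 -1.6] gap 0.0113
```

View pics/s4.png

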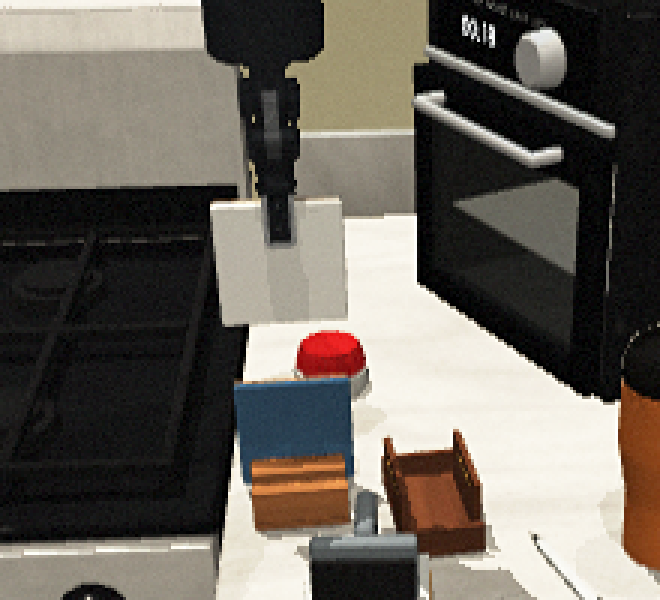

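White coaster held square and centred (finger at px ~233,110). Now to the clamp.

```bash
python3 - <<'E'
from h import *
Rc=R(CY)
env.line_to(clamp(0,.012,.23),attitude=Rc,vel=.2)
env.line_to(clamp(0,.012,.112),vel=.12)
d=grab("side");cv2.imwrite("pics/s5.png",d["frame"][130:330,200:360].repeat(3,0).repeat(3,1))
h=env.line_to(clamp(0,.012,.091),vel=.03,stop_force=6); st("placed %s"%h)
d=grab("side");cv2.imwrite("pics/s6.png",d["frame"][130:330,200:360].repeat(3,0).repeat(3,1))
E
```

```text
placed True t 11.69 tcp [0.4413 0.02   0.0946] F [-1.3  0.4  4.2] gap 0.0109
```

View pics/s6.png

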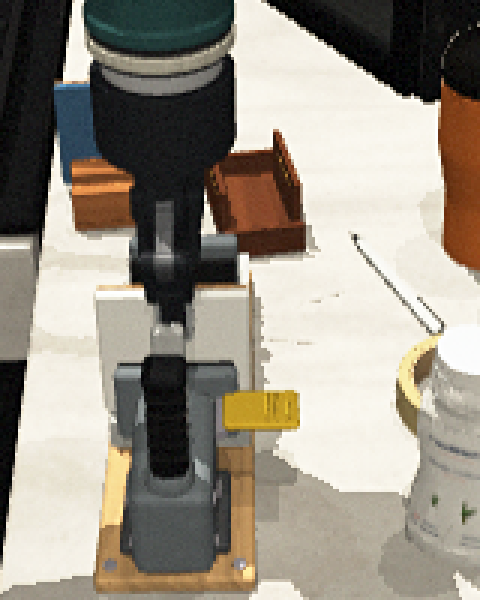

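Coaster is on the rails (contact at z as predicted, edge right in front of the fixed jaw). Release, fetch the blue one.

```bash
python3 - <<'E'
from h import *
env.command_gripper(.024); env.wait(.2)
env.line_to(clamp(0,.012,.23),vel=.12)
d=grab("top");zoom(d,"pics/t7.png",170,190,410,290,3)
Rr=R(.065); p=np.array([.396,.319])
env.line_to([*p,.23],attitude=Rr,vel=.2); env.command_gripper(.028)
if env.line_to([*p,.070],vel=.08,stop_force=8): st("hit")
else:
    st("down"); env.command_gripper(.0,grip_force=50); env.wait(.2); st("grip")
    env.line_to([*p,.23],vel=.1); st("up")
    d=grab("side");cv2.imwrite("pics/s7.png",d["frame"][30:330,140:360].repeat(2,0).repeat(2,1))
E
```

```text
down t 17.58 tcp [0.3963 0.3192 0.0705] F [-0.6 -0.1  0.1] gap 0.0283
grip t 18.07 tcp [0.3963 0.3195 0.0704] F [-1.   1.1  2.6] gap 0.0113
up t 19.82 tcp [0.3956 0.3187 0.2291] F [ 0.1 -0.8 -1.4] gap 0.011
```

View pics/s7.png

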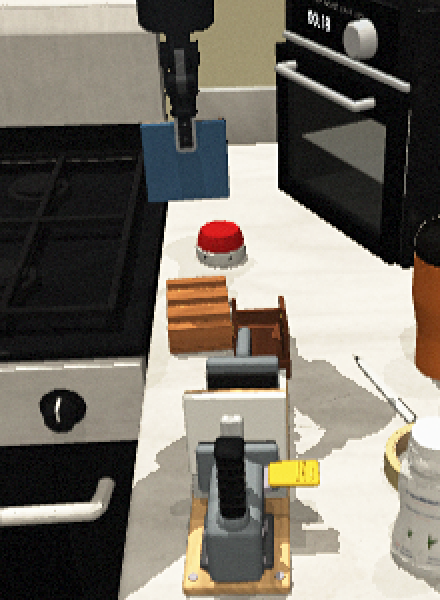

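View pics/t7.png

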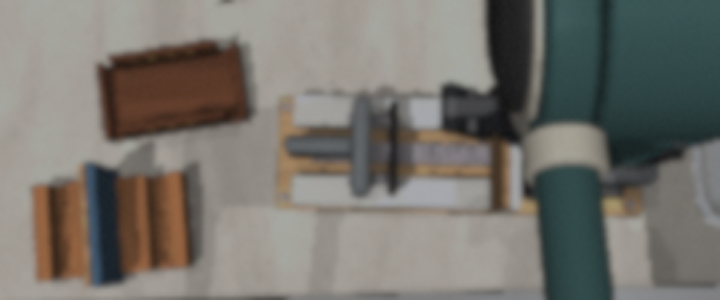

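White stands at the fixed jaw (top view px ~335,245); blue is held straight. Place blue with room for the finger.

```bash
python3 - <<'E'
from h import *
Rc=R(CY)
env.line_to(clamp(0,.051,.23),attitude=Rc,vel=.2)
env.line_to(clamp(0,.051,.112),vel=.12)
h=env.line_to(clamp(0,.051,.091),vel=.03,stop_force=6); st("placed %s"%h)
env.command_gripper(.022); env.wait(.3)
env.line_to(clamp(0,.051,.2),vel=.12)
env.line_to(clamp(0,.20,.25),vel=.25)
d=grab("side");zoom(d,"pics/s8.png",200,130,330,330,3)
d=grab("top");d["frame"]=cv2.convertScaleAbs(d["frame"],alpha=1.6);zoom(d,"pics/t8.png",170,190,410,290,3)
E
```

```text
placed True t 23.06 tcp [0.4433 0.0593 0.0943] F [-0.6  1.2  4.5] gap 0.011
```

View pics/s8.png

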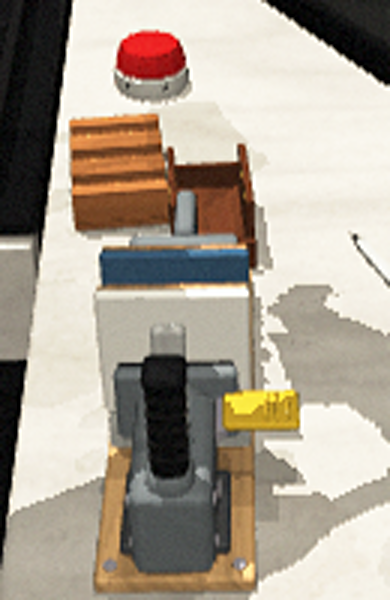

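View pics/t8.png

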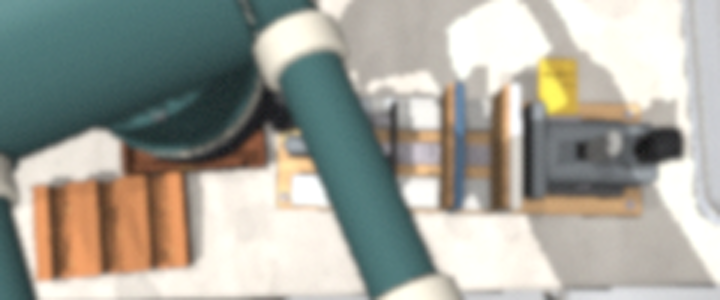

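```bash
python3 - <<'E'
from h import *
t=grab("top");s=grab("side")
a=(np.array([[52,270]])+.5)/5-.5+[255,185]; b=(np.array([[343,383]])+.5)/6-.5+[205,130]
for z in(.05,.06,.07,.08,.085,.09,.1): print(z,unp(t,a,z)[0],unp(s,b,z)[0])
E
```

```text
0.05 [0.45095287 0.18389771 0.05      ] [0.44907295 0.23743031 0.05      ]
0.06 [0.45006463 0.18328248 0.06      ] [0.44920527 0.22204052 0.06      ]
0.07 [0.44917639 0.18266724 0.07      ] [0.44933758 0.20665073 0.07      ]
0.08 [0.44828815 0.18205201 0.08      ] [0.4494699  0.19126094 0.08      ]
0.085 [0.44784403 0.18174439 0.085     ] [0.44953605 0.18356604 0.085     ]
0.09 [0.44739991 0.18143677 0.09      ] [0.44960221 0.17587115 0.09      ]
0.1 [0.44651167 0.18082154 0.1       ] [0.44973452 0.16048136 0.1       ]
```

Side/top triangulation puts the fin's top at z≈0.085, rear end at clamp y≈0.174 (pad ≈0.09). Grip the fin and run the jaw in.

```bash
python3 - <<'E'
from h import *
Rx=R(CY+np.pi/2)
y0=.155
env.command_gripper(.045)
env.line_to(clamp(0,y0,.20),attitude=Rx,vel=.2)
h=env.line_to(clamp(0,y0,.054),vel=.08,stop_force=8); st("down %s"%h)
if not h:
    env.command_gripper(0,grip_force=50); env.wait(.2); st("grip")
    for y in(.125,.105,.094):
        h=env.line_to(clamp(0,y,.054),vel=.03,stop_force=25); st("push %s"%h)
        if h: break
    d=grab("side");zoom(d,"pics/s9.png",200,130,330,330,3)
    d=grab("top");d["frame"]=cv2.convertScaleAbs(d["frame"],alpha=1.6);zoom(d,"pics/t9.png",170,190,410,290,3)
E
```

```text
down False t 29.68 tcp [0.4492 0.163  0.0545] F [-0.6  0.1  0.3] gap 0.0449
grip t 30.25 tcp [0.4488 0.1629 0.0543] F [-2.2 -0.7  4.5] gap 0.0132
push False t 31.4 tcp [0.4474 0.1332 0.0543] F [-2.6  1.6  5.2] gap 0.0134
push False t 32.22 tcp [0.4464 0.1135 0.0543] F [-2.9  4.5  6.1] gap 0.0132
push False t 32.73 tcp [0.4458 0.1025 0.0543] F [-2.5  3.6  5.2] gap 0.0138
```

View pics/s9.png

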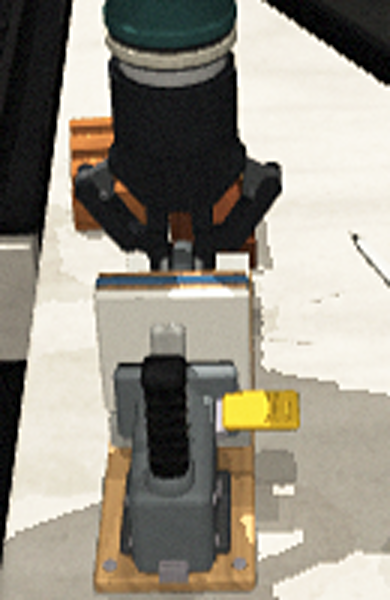

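View pics/t9.png

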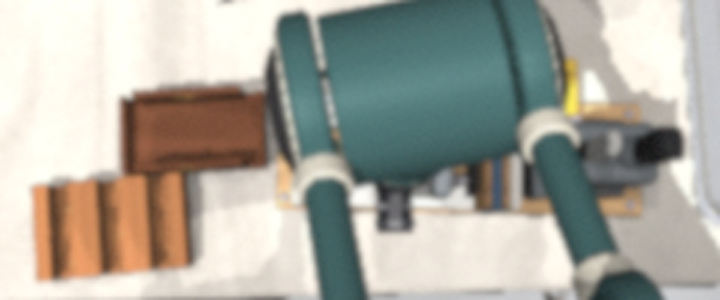

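Blue has been shoved up to the white (px ~500,185 in zoom), and the caddy has been knocked: I'll re-measure it later. Advance a little more, then pump.

```bash
python3 - <<'E'
from h import *
for y in(.091,.088):
    h=env.line_to(clamp(0,y,.054),vel=.02,stop_force=14); st("push %s"%h)
    if h: break
env.wait(.3)
env.command_gripper(.045); env.wait(.2); st("rel")
env.line_to(clamp(0,.091,.22),vel=.12)
Rc=R(CY)
env.command_gripper(.085)
env.line_to(clamp(0,-.079,.26),attitude=Rc,vel=.2)
h=env.line_to(clamp(0,-.079,.170),vel=.1); st()
d=grab("side");zoom(d,"pics/s10.png",200,130,330,330,3)
E
```

```text
push False t 33.13 tcp [0.4457 0.0995 0.0543] F [-2.4  3.4  5. ] gap 0.0131
push False t 33.43 tcp [0.4455 0.0966 0.0543] F [-2.3  3.7  6.3] gap 0.0135
rel t 34.34 tcp [0.4454 0.0958 0.0539] F [ 0.3  0.4 -0.7] gap 0.0451
 t 39.12 tcp [ 0.4377 -0.071   0.1707] F [-0.1  0.4  0. ] gap 0.0852
```

View pics/s10.png

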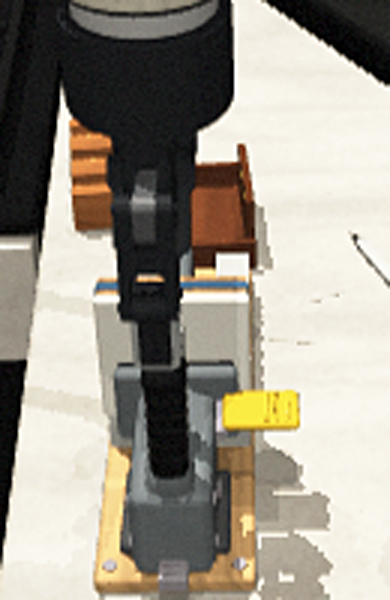

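```bash
python3 - <<'E'
from h import *
d=grab("top");d["frame"]=cv2.convertScaleAbs(d["frame"],alpha=1.6);zoom(d,"pics/t10.png",300,190,410,290,6)
Q=(np.array([[675,240],[675,290],[712,265],[636,265],[588,258],[612,258]])+.5)/5-.5+[255,185]
W=unp(d,Q,.15)[:,:2]; print((W-CO)@rotz(CY))
E
```

```text
[[ 1.04798894e-02 -8.32194446e-02]
 [-9.83571614e-03 -8.27935338e-02]
 [ 6.37377961e-04 -9.79955239e-02]
 [-5.53800542e-05 -6.72043559e-02]
 [ 2.35281365e-03 -4.77917407e-02]
 [ 2.57165388e-03 -5.75234746e-02]]
```

View pics/t10.png

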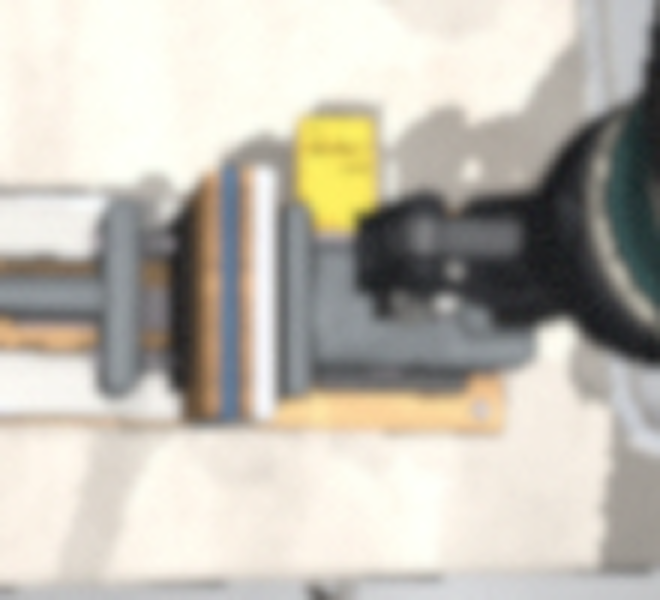

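Stack is together against the fixed jaw; trigger and grip match predictions. Pump.

```bash
python3 - <<'E'
from h import *
h=env.line_to(clamp(0,-.079,.110),vel=.06,stop_force=6); st("down %s"%h)
if not h:
    for i in range(2):
        env.command_gripper(.030,grip_force=45); env.wait(.3); st("pull")
        env.command_gripper(.072); env.wait(.3); st("open")
        d=grab("top");d["frame"]=cv2.convertScaleAbs(d["frame"],alpha=1.6);zoom(d,f"pics/t11_{i}.png",300,190,410,290,6)
E
```

```text
down False t 40.37 tcp [ 0.4375 -0.071   0.1105] F [ 0.4 -0.5 -0.1] gap 0.0851
pull t 41.18 tcp [ 0.4376 -0.0727  0.1117] F [-4.3 -8.2  9. ] gap 0.0348
open t 41.93 tcp [ 0.4371 -0.071   0.11  ] F [ 0.8  0.3 -0.2] gap 0.0718
pull t 42.71 tcp [ 0.4374 -0.0727  0.1116] F [-4.8 -8.3  9.3] gap 0.0344
open t 43.46 tcp [ 0.4371 -0.0709  0.11  ] F [0.3 0.2 0. ] gap 0.0723
```

View pics/t11_1.png

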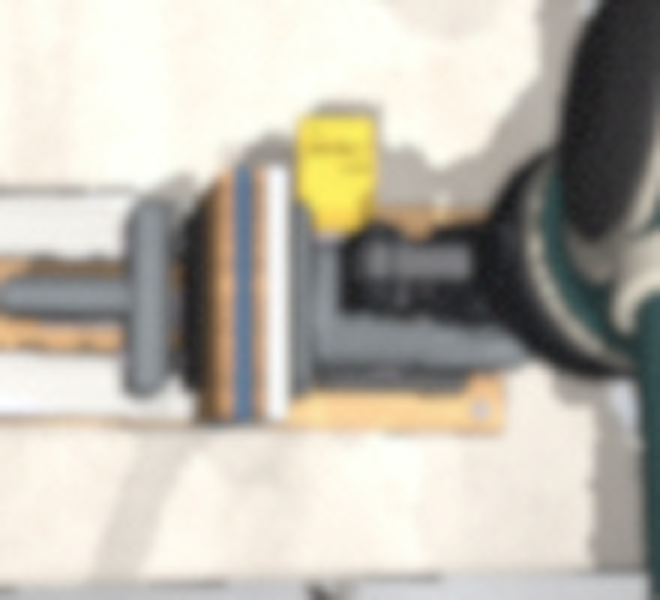

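```bash
python3 - <<'E'
import cv2,numpy as np
a=[cv2.imread(f"pics/{n}.png")[130:430,80:320] for n in("t10","t11_0","t11_1")]
cv2.imwrite("pics/cmp.png",np.hstack(a))
E
```

```text
(no output)
```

View pics/cmp.png

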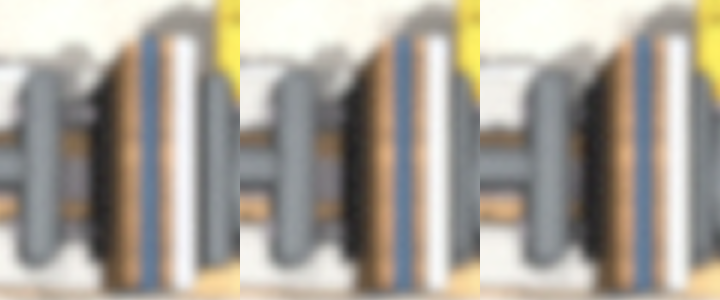

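After pull 1 the stack only shifted onto the jaw; pull 2 compressed the pad ≈5 mm (jaw moved, blue strip did not). One more pull for a firm margin.

```bash
python3 - <<'E'
from h import *
env.command_gripper(.030,grip_force=55); env.wait(.4); st("pull")
env.command_gripper(.085); env.wait(.3); st("open")
env.line_to(clamp(0,-.079,.22),vel=.1)
env.line_to(clamp(.055,-.16,.25),vel=.2); t0=monitor.current_time()
d=grab("top");d["frame"]=cv2.convertScaleAbs(d["frame"],alpha=1.6);zoom(d,"pics/t12.png",300,190,410,290,6)
d=grab("side");zoom(d,"pics/s12.png",200,130,330,330,3)
env.wait(3)
E
```

```text
pull t 44.33 tcp [ 0.4374 -0.0728  0.1119] F [-6.2 -8.8 11.1] gap 0.034
open t 45.18 tcp [ 0.4371 -0.0709  0.11  ] F [ 0.3 -0.5 -0.6] gap 0.0847
```

View pics/t12.png

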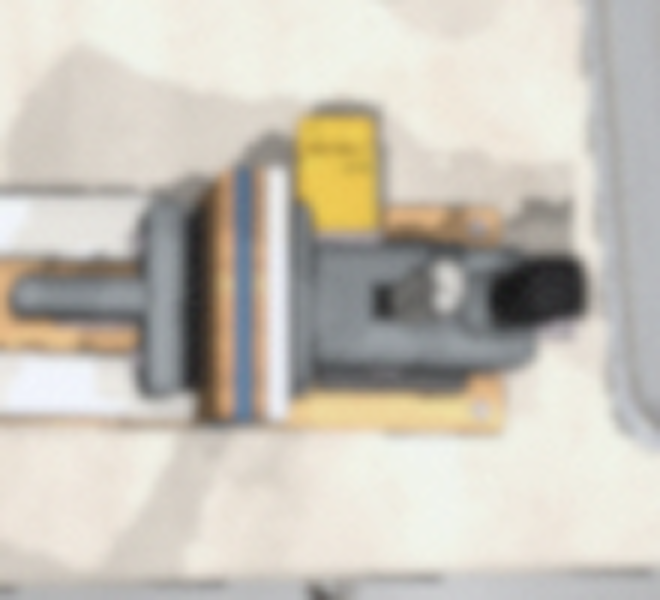

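View pics/s12.png

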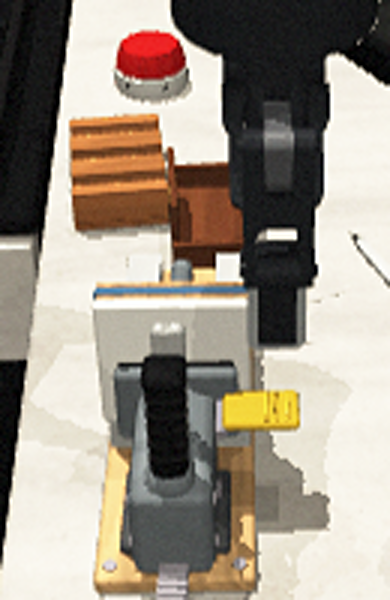

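Pad is now nearly closed up against the jaw body (px ~190,290): firmly pressed, trigger at rest, >3 s held. Now the release paddle; check bottle clearance.

```bash
python3 - <<'E'
from h import *
t=grab("top");s=grab("side");cv2.imwrite("pics/t13.png",t["frame"])
print(unp(t,[[379,160],[370,182]],.146),unp(t,[[370,182]],.0),unp(s,[[352,316],[337,312],[369,312]],0))
Q=(np.array([[297,115],[378,115],[378,232],[320,232]])+.5)/6-.5+[300,190]
print((unp(t,Q,.071)[:,:2]-CO)@rotz(CY)); st()
E
```

```text
[[ 0.6016942  -0.06527204  0.146     ]
 [ 0.55469031 -0.04333307  0.146     ]] [[ 0.58869487 -0.07582266  0.        ]] [[ 0.59707658 -0.08208271  0.        ]
 [ 0.57278954 -0.07148456  0.        ]
 [ 0.62808427 -0.07518232  0.        ]]
[[ 0.0712112  -0.01330269]
 [ 0.07189091 -0.04383427]
 [ 0.02750957 -0.04342058]
 [ 0.02702353 -0.02174416]]
 t 50.29 tcp [ 0.4879 -0.1545  0.25  ] F [ 0.1 -0.7  0.4] gap 0.0847
```

View pics/t13.png

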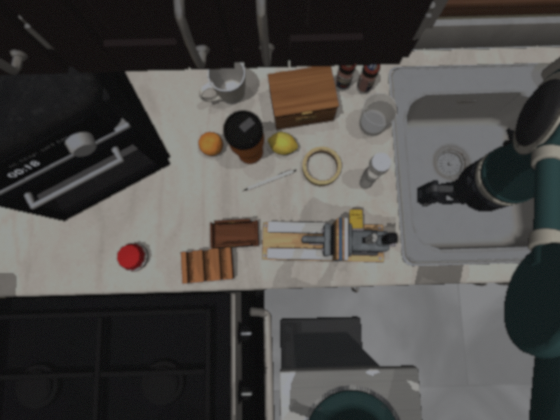

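```bash
python3 - <<'E'
from h import *
Rc=R(CY)
env.command_gripper(0,grip_force=30)
env.line_to(clamp(.057,-.0285,.20),attitude=Rc,vel=.15)
env.line_to(clamp(.057,-.0285,.085),vel=.1); st("above")
h=env.line_to(clamp(.057,-.0285,.0595),vel=.02,stop_force=28); st("press %s"%h)
env.wait(.2); st()
env.line_to(clamp(.057,-.0285,.15),vel=.1)
env.line_to(clamp(.057,-.16,.25),vel=.2)
d=grab("top");d["frame"]=cv2.convertScaleAbs(d["frame"],alpha=1.6);zoom(d,"pics/t14.png",300,190,410,290,6)
d=grab("side");zoom(d,"pics/s14.png",200,130,330,330,3)
E
```

```text
above t 53.45 tcp [ 0.4973 -0.0234  0.0858] F [-0.2 -0.2  0.1] gap 0.0002
press False t 54.88 tcp [ 0.4976 -0.0234  0.0626] F [-7.3  0.7 22.5] gap 0.0001
 t 55.08 tcp [ 0.4976 -0.0234  0.0626] F [-7.6  0.7 22.8] gap 0.0004
```

View pics/t14.png

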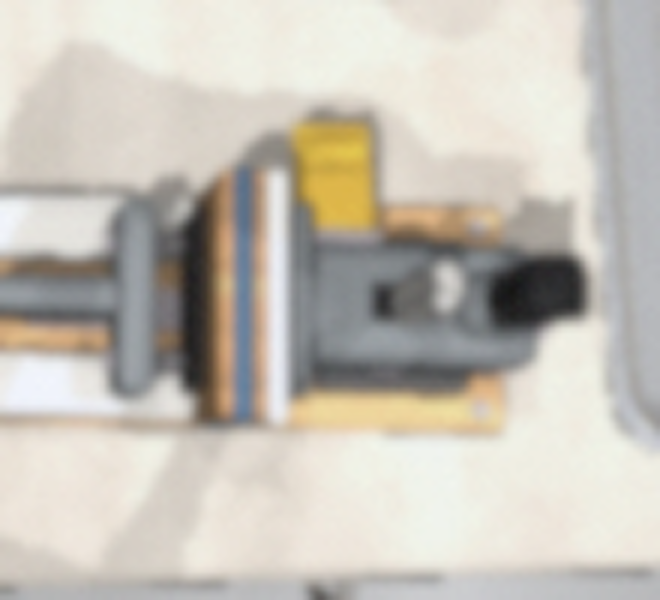

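View pics/s14.png

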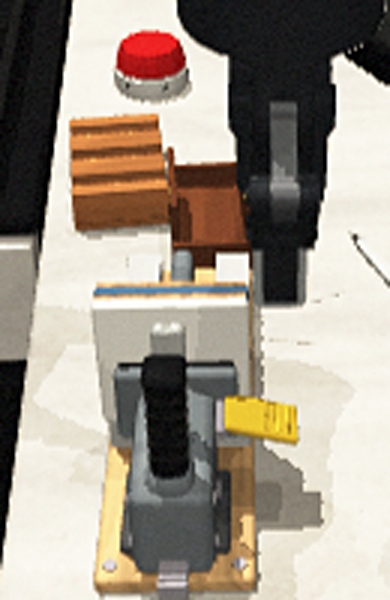

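Lever is down (paddle tipped), jaw sprang back a bit. Slide the jaw back.

```bash
python3 - <<'E'
from h import *
Rx=R(CY+np.pi/2)
y0=.088
env.line_to(clamp(.05,-.1,.28),vel=.25)
env.command_gripper(.045)
env.line_to(clamp(0,y0,.25),attitude=Rx,vel=.2)
h=env.line_to(clamp(0,y0,.054),vel=.08,stop_force=8); st("down %s"%h)
if not h:
    env.command_gripper(0,grip_force=60); env.wait(.2); st("grip")
    for y in(.095,.12,.15,.16,.176):
        h=env.line_to(clamp(0,y,.054),vel=.03,stop_force=22); st("pull %s"%h)
        if h: break
    d=grab("side");zoom(d,"pics/s15.png",200,130,330,330,3)
E
```

```text
down False t 62.47 tcp [0.4457 0.0959 0.0543] F [-0.9  0.4  0.3] gap 0.0451
grip t 63.05 tcp [0.4455 0.096  0.0542] F [-1.6  0.2  3.5] gap 0.0133
pull False t 63.43 tcp [0.4458 0.1027 0.0542] F [-1.4 -1.4  4.9] gap 0.0133
pull False t 64.42 tcp [0.447  0.1277 0.0542] F [-1.8 -2.6  5.7] gap 0.0137
pull False t 65.57 tcp [0.4486 0.1577 0.0543] F [-1.5 -2.   5.1] gap 0.0131
pull False t 66.05 tcp [0.4491 0.1677 0.0542] F [-1.3 -3.1  5.2] gap 0.0131
pull True t 66.42 tcp [0.4493 0.1725 0.0542] F [-0.2 -4.1  5.3] gap 0.0132
```

View pics/s15.png

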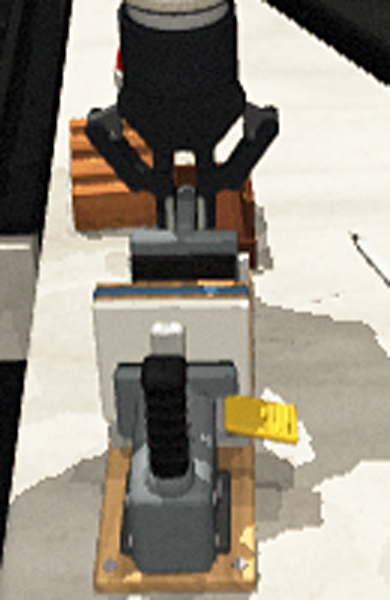

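Jaw hit its end stop. Back off and re-measure caddy and stack.

```bash
python3 - <<'E'
from h import *
env.command_gripper(.05); env.wait(.2)
env.line_to(clamp(0,.165,.25),vel=.15)
env.line_to(clamp(0.05,-.16,.28),attitude=R(CY),vel=.25)
d=grab("top");d["frame"]=cv2.convertScaleAbs(d["frame"],alpha=1.6);zoom(d,"pics/t16.png",200,210,270,260,10);zoom(d,"pics/t17.png",255,185,405,275,5)
d=grab("side");zoom(d,"pics/s16.png",245,160,325,230,9);zoom(d,"pics/s17.png",200,130,330,330,3)
E
```

```text
(no output)
```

View pics/t16.png

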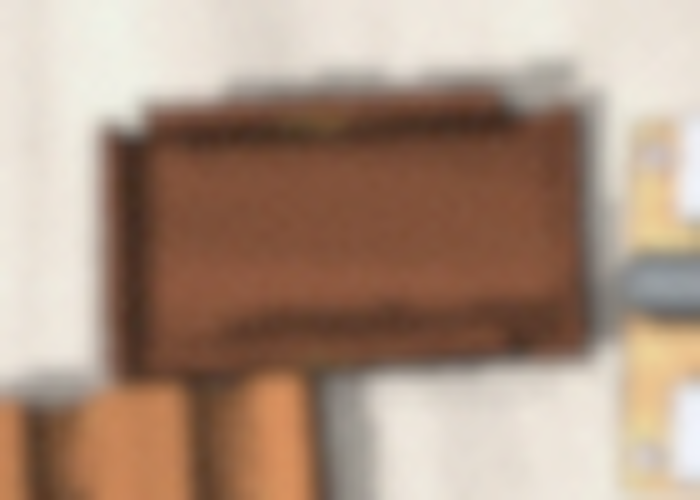

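View pics/t17.png

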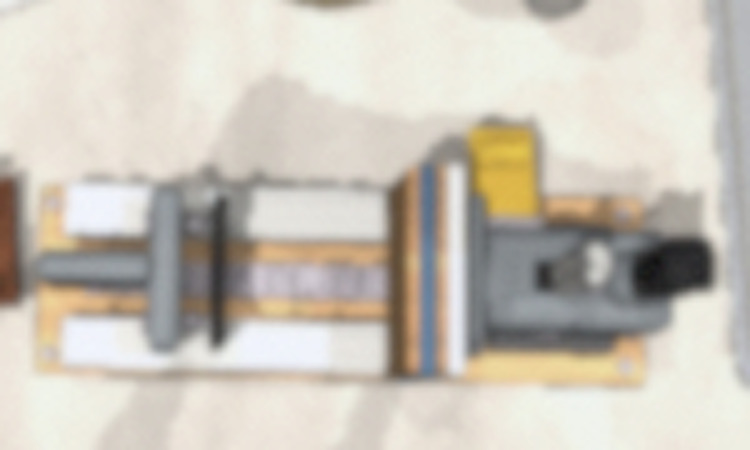

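View pics/s16.png

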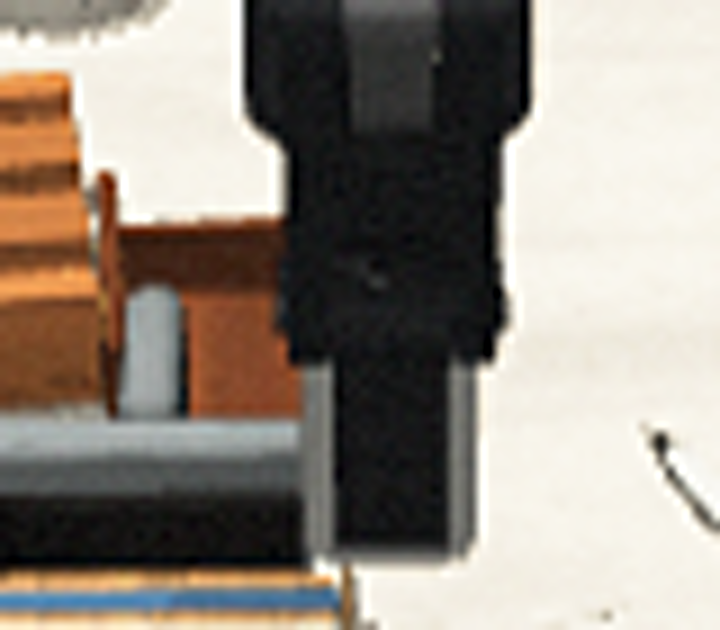

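View pics/s17.png

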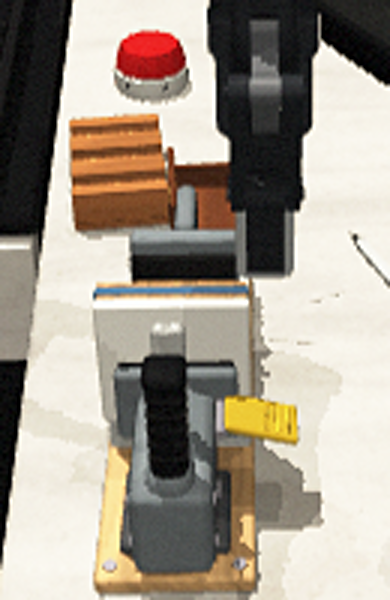

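```bash
python3 - <<'E'
from h import *
t=grab("top");s=grab("side")
def P(d,pts,z,o,k): return np.round(unp(d,(np.array(pts,float)+.5)/k-.5+np.array(o),z),4)[:,:2]
print("lips top",P(t,[(106,128),(118,378),(585,352),(572,97)],.026,(200,210),10))
print("far wall outer top",P(t,[(147,105),(505,93)],.052,(200,210),10))
print("near wall inner top",P(t,[(230,333),(510,315)],.052,(200,210),10))
print("near wall outer top",P(t,[(150,374),(515,354)],.052,(200,210),10))
print("side far lip inner top edges z.026",P(s,[(118,228),(285,218)],.026,(245,160),9))
c=np.array([[-.051,-.025],[.051,-.025],[.051,.025],[-.051,.025]])
for O,yaw,tag in((np.array([.4785,.264]),np.pi/2+.045,'a'),):
    im=cv2.resize(cv2.convertScaleAbs(t["frame"],alpha=1.6)[200:270,190:280],None,fx=8,fy=8,interpolation=cv2.INTER_CUBIC)
    def draw(pts,col):
        uv=proj(t,pts); uv=((uv-[190,200]+.5)*8-.5).astype(int); cv2.polylines(im,[uv],True,col,1)
    M=rotz(yaw)
    draw(np.c_[(np.array([[-.057,-.031],[.057,-.031],[.057,.031],[-.057,.031]])@M.T+O),np.full(4,.026)],(0,255,0))
    draw(np.c_[(c@M.T+O),np.full(4,.008)],(255,255,0))
    for q in(-1,1): draw(np.c_[(np.array([[-.042,q*.025],[.042,q*.025],[.042,q*.031],[-.042,q*.031]])@M.T+O),np.full(4,.052)],(0,0,255))
    cv2.imwrite("pics/fit_%s.png"%tag,im)
E
```

```text
lips top [[0.4952 0.3148]
 [0.436  0.3116]
 [0.4391 0.2019]
 [0.4996 0.2042]]
far wall outer top [[0.4968 0.3   ]
 [0.4973 0.2175]]
near wall inner top [[0.4437 0.2808]
 [0.4461 0.2169]]
near wall outer top [[0.4349 0.299 ]
 [0.4372 0.2158]]
side far lip inner top edges z.026 [[0.4396 0.3125]
 [0.4842 0.3145]]
```

View pics/fit_a.png

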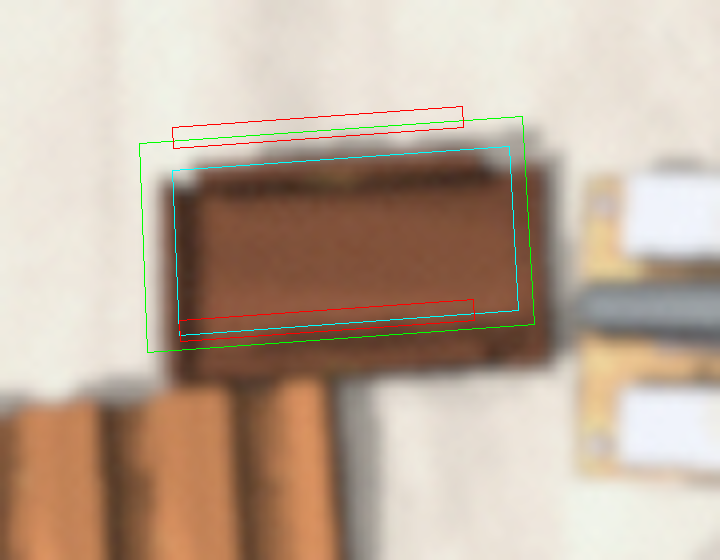

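```bash
cat >> h.py <<'E'
def fit(d,O,yaw,name,x0=190,y0=200,x1=280,y1=270,k=8,al=1.6):
    im=cv2.resize(cv2.convertScaleAbs(d["frame"],alpha=al)[y0:y1,x0:x1],None,fx=k,fy=k,interpolation=cv2.INTER_CUBIC)
    M=rotz(yaw);O=np.array(O)
    def draw(p,z,col):
        uv=((proj(d,np.c_[np.array(p)@M.T+O,np.full(4,z)])-[x0,y0]+.5)*k-.5).astype(int); cv2.polylines(im,[uv],True,col,1)
    b=lambda x0,y0,x1,y1:[[x0,y0],[x1,y0],[x1,y1],[x0,y1]]
    draw(b(-.057,-.031,.057,.031),.026,(0,255,0)); draw(b(-.051,-.025,.051,.025),.008,(255,255,0))
    for q in(-1,1): draw(b(-.042,q*.025,.042,q*.031),.052,(0,0,255))
    cv2.imwrite(name,im)
E
python3 - <<'E'
from h import *
fit(grab("top"),[.4668,.2583],np.pi/2+.027,"pics/fit_b.png")
fit(grab("side"),[.4668,.2583],np.pi/2+.027,"pics/fit_c.png",240,165,320,235,9,1)
E
```

```text
(no output)
```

View pics/fit_b.png

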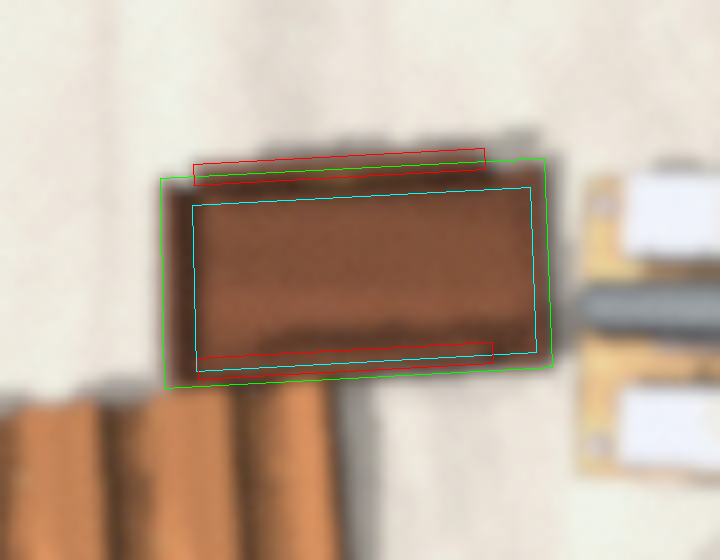

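View pics/fit_c.png

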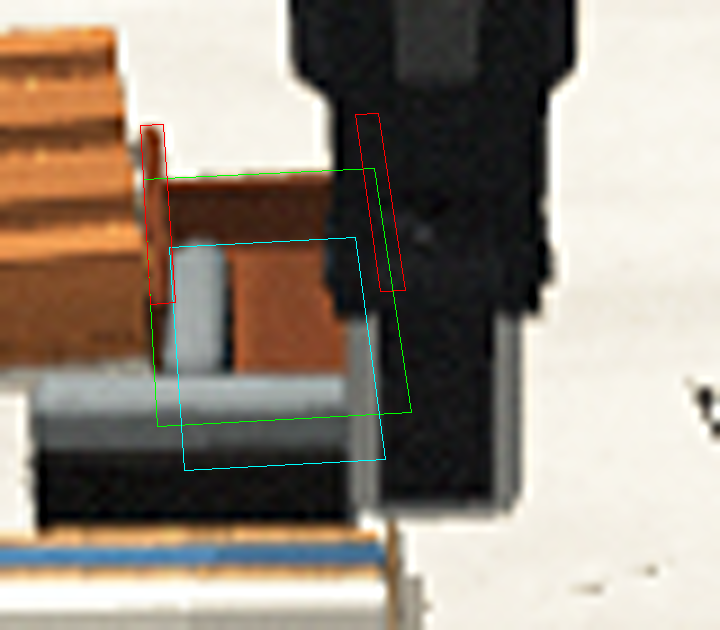

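Fit is within ~1–2 mm in both views. Grasp both coasters together.

```bash
python3 - <<'E'
from h import *
d=grab("top")
Q=(np.array([[428,165],[428,376],[456,162],[458,374]])+.5)/5-.5+[255,185]
W=(unp(d,Q,.124)[:,:2]-CO)@rotz(CY);print(W)
xc=float(np.clip(W[:,0].mean(),-.006,.006));print("xc",xc)
env.command_gripper(.042)
env.line_to(clamp(xc,.0125,.22),attitude=R(CY),vel=.2)
h=env.line_to(clamp(xc,.0125,.094),vel=.08,stop_force=7); st("down %s"%h)
if not h:
    env.command_gripper(0,grip_force=70); env.wait(.3); st("grip")
    env.line_to(clamp(xc,.0125,.25),vel=.08); st("up")
    d=grab("side");zoom(d,"pics/s18.png",180,60,360,260,3)
E
```

```text
[[ 0.04281431  0.0137175 ]
 [-0.04570865  0.01368797]
 [ 0.0443608   0.0018791 ]
 [-0.04460223  0.00123418]]
xc -0.0007839444310565186
down False t 73.96 tcp [0.4414 0.0205 0.0946] F [ 0.2 -0.  -1. ] gap 0.0421
grip t 74.56 tcp [0.4415 0.0201 0.0947] F [ 0.  -3.1  6.1] gap 0.0233
up t 76.66 tcp [0.4406 0.0205 0.2495] F [ 0.6  0.1 -2.9] gap 0.0229
```

View pics/s18.png

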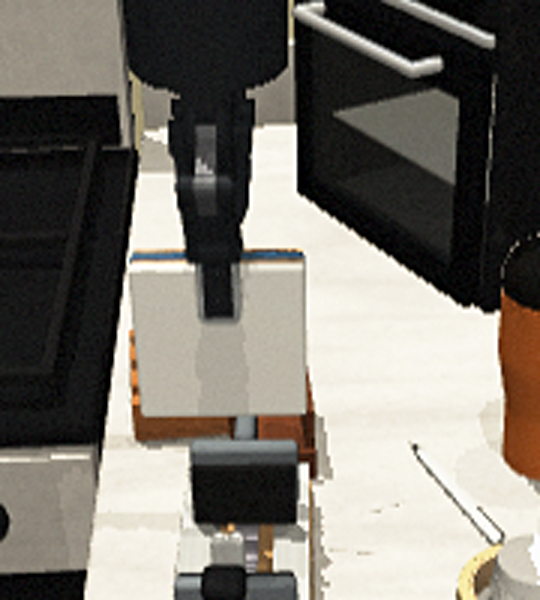

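Both lifted together and square. Over to the caddy, and check above it.

```bash
python3 - <<'E'
from h import *
Rk=R(np.pi/2+.027); O=[.4663,.2578]
env.line_to([*O,.26],attitude=Rk,vel=.12); st()
env.line_to([*O,.125],vel=.1); st()
d=grab("side");zoom(d,"pics/s19.png",210,60,340,230,4)
d=grab("top");d["frame"]=cv2.convertScaleAbs(d["frame"],alpha=1.6);zoom(d,"pics/t19.png",190,190,290,290,6)
E
```

```text
t 78.85 tcp [0.4663 0.2575 0.2599] F [ 0.2  0.9 -2.7] gap 0.023
 t 80.35 tcp [0.467  0.2581 0.1259] F [-0.5  0.3 -3.4] gap 0.0231
```

View pics/s19.png

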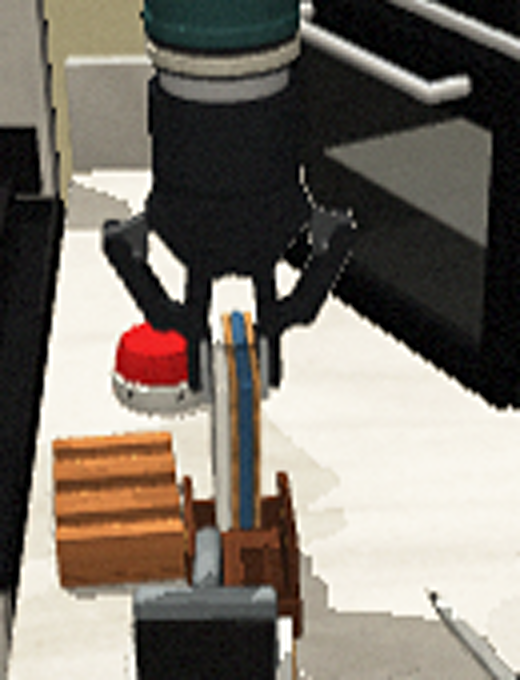

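View pics/t19.png

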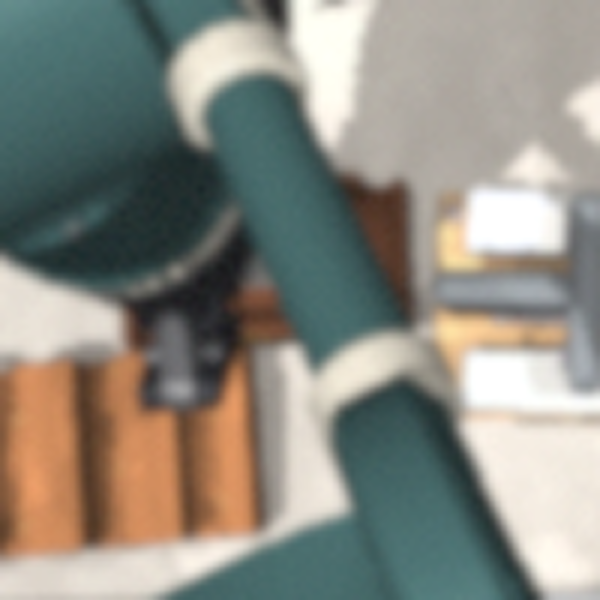

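Stack hangs centred between the caddy walls (px ~268,185). Lower and release.

```bash
python3 - <<'E'
from h import *
O=[.4663,.2578]
h=env.line_to([*O,.065],vel=.03,stop_force=5); st("low %s"%h)
if monitor.current_tcp_pos()[2]<.073:
    env.command_gripper(.034); env.wait(.4); st("open")
    env.line_to([*O,.22],vel=.08)
    env.line_to([.45,-.15,.28],vel=.25)
    env.wait(.5)
d=grab("side");zoom(d,"pics/s20.png",210,60,340,230,4)
d=grab("top");d["frame"]=cv2.convertScaleAbs(d["frame"],alpha=1.6);zoom(d,"pics/t20.png",190,190,290,290,6)
E
```

```text
low True t 82.13 tcp [0.4662 0.2578 0.0687] F [0.  0.2 4.7] gap 0.0228
open t 82.8 tcp [0.4645 0.2569 0.0668] F [ 0.3 -0.1 -0.3] gap 0.0342
```

View pics/s20.png

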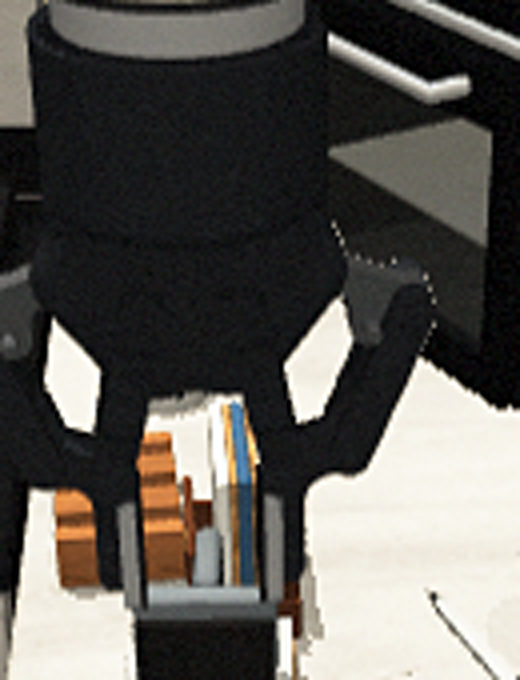

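View pics/t20.png

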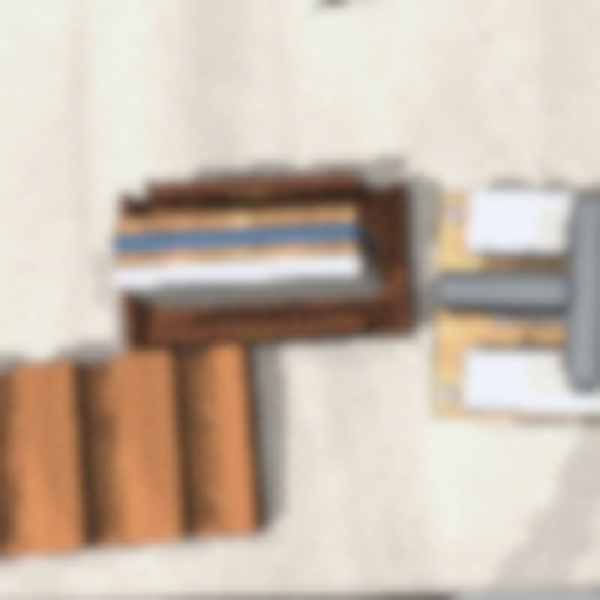

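```bash
python3 - <<'E'
from h import *
env.line_to([.30,-.45,.28],vel=.3); env.wait(.3)
d=grab("top")
Q=(np.array([[116,243],[360,233],[115,275],[363,265]])+.5)/6-.5+[190,190]
W=unp(d,Q,.098)[:,:2]; print("top pts caddy frame",np.round((W-[.4668,.2583])@rotz(np.pi/2+.027),4))
fit(d,[.4668,.2583],np.pi/2+.027,"pics/fit_d.png")
s=grab("side");zoom(s,"pics/s21.png",200,110,360,260,4); cv2.imwrite("pics/s22.png",s["frame"]);st()
E
```

```text
top pts caddy frame [[ 0.0442 -0.003 ]
 [-0.0443 -0.0018]
 [ 0.0448  0.0086]
 [-0.0449  0.0099]]
 t 88.93 tcp [ 0.3004 -0.4496  0.2801] F [-0.5 -0.4  1. ] gap 0.0337
```

View pics/s21.png

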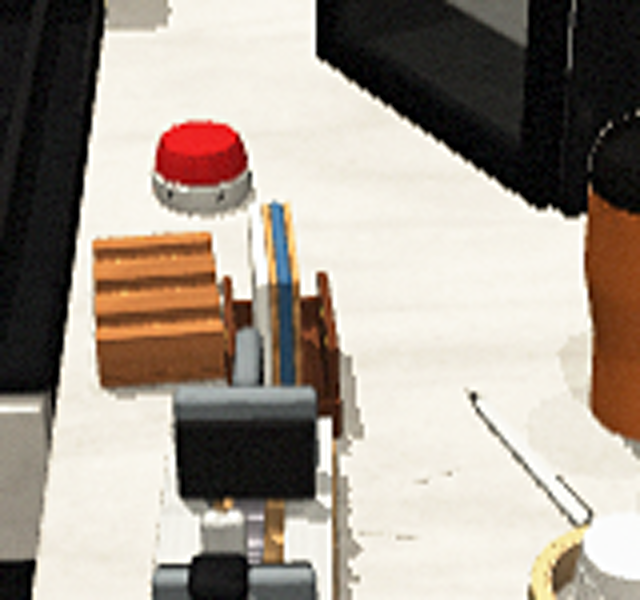

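View pics/fit_d.png

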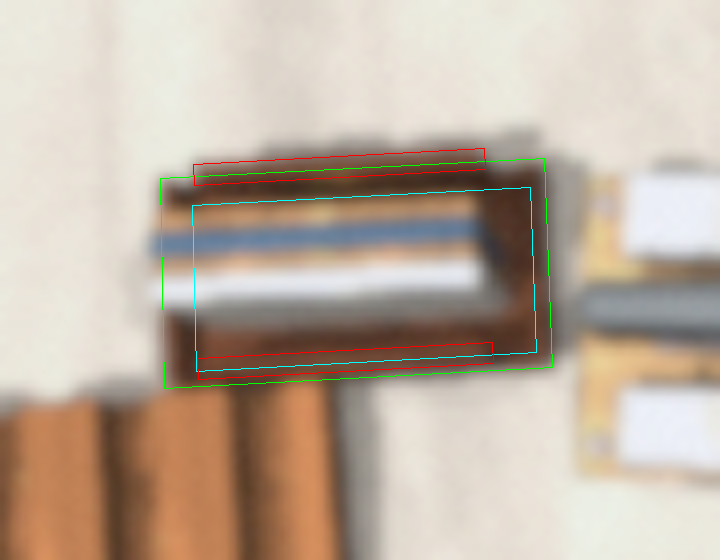

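View pics/s22.png

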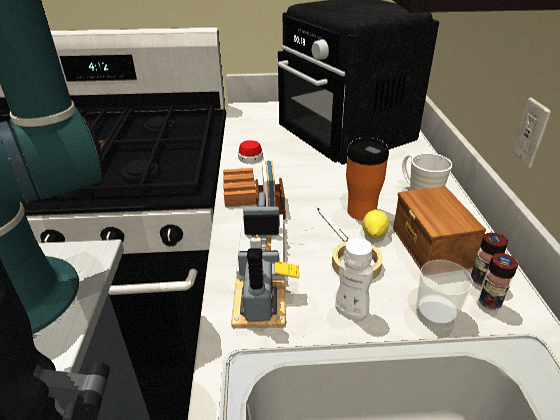

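Both coasters stand upright and centred in the caddy (centre offset in x ≈0 mm and in y within ±10 mm). The caddy is where it was last measured, the jaw is fully back, and the bottle and tape haven't moved. Handing in.

```bash
python3 -c "
from plant import sign_off
sign_off()"
```

```text
the job is handed in; nothing more can be done
```

The job is done and handed in at about 89 s on the robot's clock. `sign_off` gave no verdict. Only the white and blue coasters were present; there was no terracotta one.

- **Pressing:** I stood both coasters on the rails and ran the jaw up by its fin. I pumped the trigger three times, let go, and left them pressed for more than 3 s. There is no reading for the pad, so I judged the squeeze from the pictures. It was about 5 mm after the second pull, with one more full tooth after that, and the target was 4 mm.
- **Jaw back and coasters moved:** I pressed the release lever down and slid the jaw back to its end stop. Then I moved both coasters together into the caddy. It had been knocked aside during the run, so I measured its position again first.

**Last checks:** The final pictures show both coasters upright in the caddy. They are centred along its length to about 1 mm and within about 10 mm across it. The caddy is level, the jaw is fully back, and the bottle and tape are where they started by eye. The gripper is clear of everything, and no check failed or disagreed.

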